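# Sweep the loose nuts off the baseboard into the parts tray

### The arm

A 6-joint arm with a two-finger parallel gripper is mounted at the origin on the work surface. World frame = base frame: x ahead of the robot, y to its left, z up, the work surface at z = 0. Lengths are in m, angles in rad, forces in N, time in s.
With the tool pointing down it reaches from about 0.35 to 0.975 m from the base axis. Payload 4.9 kg.
Tool frame: the origin (TCP) lies at the very end of the fingers, on their centre line; the grasp point (between the pads) lies ctrl.hold_point_z behind it (ctrl.hold_point_z is the distance from the TCP to the grasp point, in m); z points along the fingers, y is the line along which they close (so a half turn about z gives the same grasp; the last joint's range is limited). The gripper opens to 85 mm and grips with 20 to 120 N. Pads are 22 mm wide; open, the fingers measure 114 mm over their backs; the gripper's body (76 mm by 85 mm) begins 54 mm behind the grasp point. The pads swing forward as they close: fully open they stand 13 mm farther back than shut.
Start: joints at [-1.224, 0.053, 1.613, -0, 1.476, -0.119], TCP at [0.281, -0.558, 0.231] pointing down, gripper open.
Joint ranges: [-3.01, 3.01], [-1.01, 2.22], [0.06, 2.58], [-1.02, 4.17], [0.09, 2.62], [-3.14, 3.14]. Speed limits (rad/s): [2.57, 2.57, 3.14, 3.14, 3.14, 3.14].

### API

Orientations are given as a rotation vector (axis times angle).
In Python, from station import ctrl gives the robot as it stands. The module is installed in compiled form; this text tells all that it offers.
- The arm moves only by the tool jog_arm, never from a script. Its argument "deltas" is a list of rows, each a list of 3 entries, a list of its own where there are three numbers: the closure, from -1 (fully open) to 1 (shut), then the shift along the world's x, y, z scaled (see below), then the turn, a rotation vector about the world's x, y, z scaled (see below). A call has 1 to 12 rows; each row is the pose to reach, as a shift and turn from the pose commanded when the call began, turning the shorter way round; what a row does not reach only later rows make up. The controller multiplies each number of a shift by 0.4 m and each number of a turn by 180 degrees. A row lasts 1/12 s, in which the tool goes at most 41.7 mm and 7.16 degrees, less where a joint would pass 70% of its speed; a pose out of reach is approached as far as the arm can. A call with a number of a shift or a turn outside -1 to 1 is refused whole. A call with a gripper value outside its range is refused whole. The fingers move at their own pace and stop on an object; "squeeze" is the grip in N (left out, the last holds). Time passes only in rows, so rows that repeat a pose let the fingers close. It gives the time, the measured TCP pose, the force, the opening and the grip force at its end, in the units of the state.
- ctrl.get_obs(): the state, without advancing time (a new reading comes with each control period).
- ctrl.get_image(name): name is "scene" or "top"; returns the picture (480x640x3 uint8, red, green, blue); there is no depth.
- ctrl.get_calibration(name): a dict with "K" (3x3 intrinsics, pixels), "dist_coeffs" ([k1, k2, p1, p2, k3] as OpenCV has them; the pictures are not rectified), "extrinsics" (4x4, takes a point from world to camera coordinates). Camera axes: x right, y down, z forward; pixel columns grow to the right and rows downward; lengths in m; the calibration is good to about 2 mm. A picture is of the moment at which its call begins. get_calibration takes no time and is no camera call.
- ctrl.finish_job(): hands the job in; it is judged then, once.
The state is a dict: "t": time; "q": joint angles; "dq": joint speeds; "effort": joint torques, N m; "tool_pos": TCP position; "tool_rot": TCP orientation; "contact_force": force on the tool from outside, world axes, zero at the start; "wrist_torque": the same for the moment, N m; "opening": finger opening in m; "grip_force": force on a finger pad.
Only numpy, scipy, OpenCV 4.12 (cv2) and the standard library are available. Lean on these libraries where they do the work, as an engineer would, in place of code of your own. Each camera call takes 0.05 s, during which the arm holds its last target. There are 200 camera calls.

### The job

Three steel nuts have been left on the bare plywood in front of the model engine shed. Sweep them with the fingertips along the baseboard and off its end, so that all three drop into the open wooden parts tray standing there. Push them only, do not lift any of them, and leave the tray, the latched chest, the two pewter cows, the shed and the coaling tower standing where they are.

Things in the scene. Friction and masses are not known exactly. Their poses are not given: they have to be found in the camera images.
- board: Baseboard fixed to the table; flat bare plywood top 380 mm (x) by 360 mm (y), surface 55 mm above the table. Origin at table height under its centre; x points to the back strip with the shed. Its ends, at y = +-180 mm, have no lip and overhang the frame by 20 mm; the plywood is 12 mm thick. The nuts lie at x -90 to -10 mm, their centres at least 55 mm apart along y.
- nut_a: One of three identical steel hexagon nuts lying flat: 19 mm across flats, 22 mm across corners, 10 mm high, 11 mm hole, about 17 g. Origin at the centre of the underside as built; z is the nut's axis. It slides on the plywood when pushed.
- nut_b: One of three identical steel hexagon nuts lying flat: 19 mm across flats, 22 mm across corners, 10 mm high, 11 mm hole, about 17 g. Origin at the centre of the underside as built; z is the nut's axis. It slides on the plywood when pushed.
- nut_c: One of three identical steel hexagon nuts lying flat: 19 mm across flats, 22 mm across corners, 10 mm high, 11 mm hole, about 17 g. Origin at the centre of the underside as built; z is the nut's axis. It slides on the plywood when pushed.
- tray: Open wooden parts tray standing loose on the table at one end of the baseboard (either end): 200 mm (its x, along that end) by 120 mm (its y), 38 mm high, walls and floor 6 mm, about 0.7 kg. Origin under its centre. Its inner long wall is tucked 12 mm under the plywood's overhang, so what slides off that end within the tray's length drops straight in.
- chest: Closed dark wooden parts chest with brass corners and a brass hook latch, standing on the table at the other end of the baseboard: 172 x 90 mm, 71 mm high (16 mm above the plywood), its near side 3 mm from the plywood's end. Origin under its centre. Leave alone.
- cow_front: Head-up pewter figure of a cow on a cast base 40 x 17 mm, 29 mm high, about 35 g, loose on the baseboard. Origin under the middle of its base; x points to its head. Leave standing. It stands near the front edge of the board, board x about -155 mm.
- cow_back: Grazing pewter figure of a cow on a cast base 40 x 17 mm, 26 mm high, about 35 g, loose on the baseboard. Origin under the middle of its base; x points to its head. Leave standing. It stands behind the nuts, board x about +57 mm.
- shed: Yellow resin model engine shed with a slate roof, 82 mm (its x) by 172 mm (its y), about 95 mm high, loose on the back strip (board x about +147 mm). Origin under its centre. Leave standing.
- tower: Rusty tin model coaling tower, 62 mm square, 118 mm high, loose on the back strip (board x about +147 mm). Origin under its centre. Leave standing.
Mind the look-alikes: they are no part of the job. What is shaped like the shed but orange, pink or red is not meant.

How it is judged:
At the end, for the whole second after the job is handed in: All three nuts lie at rest inside the parts tray (below its rim, within its walls); the cows stand upright within 12 mm, and the tray, chest, shed and tower within 20 mm, of where they were (x of nut_a in the frame of tray between -0.095 and 0.095 m and y of nut_a in the frame of tray between -0.055 and 0.055 m and z of each of nut_a, nut_b, nut_c in the frame of tray below 0.034 m and linear speed of each of nut_a, nut_b, nut_c below 0.02 m/s and x of nut_b in the frame of tray between -0.095 and 0.095 m and y of nut_b in the frame of tray between -0.055 and 0.055 m and x of nut_c in the frame of tray between -0.095 and 0.095 m and y of nut_c in the frame of tray between -0.055 and 0.055 m and distance of each of cow_front, cow_back from where it was at the start of the episode below 0.012 m and distance of each of shed, tower, chest, tray from where it was at the start of the episode below 0.02 m and angle between each of cow_front, cow_back, shed, tower, chest, tray's own z axis and vertical below 0.25 rad); the robot touches nothing.
It fails at once if a nut is lifted more than 15 mm above the baseboard's surface (height (world z) of any of nut_a, nut_b, nut_c above 0.07 m).
It fails at once if a pewter cow is shoved more than 12 mm or tipped (distance of any of cow_front, cow_back from where it was at the start of the episode above 0.012 m or angle between any of cow_front, cow_back's own z axis and vertical above 0.4 rad).
It fails at once if the shed, tower, chest or tray is shoved more than 20 mm (distance of any of shed, tower, chest, tray from where it was at the start of the episode above 0.02 m).
It also fails if it takes over 53 s, if anything falls off the work surface, if the arm or the gripper's body presses on something with over 40 N, if the wrist force passes 120 N, or if a joint passes its speed limit or range.

## Working session

There is one attempt and no reset: what is moved stays moved. The work goes in short steps, Python scripts to look and compute and a tool call to move; the robot and the scene stay as the last step left them, time stands still between calls to the robot, and variables do not carry over. Pictures are saved under pics/ and viewed, at most 10 in all, crops included, and the job is handed in when it is done.

Besides the shell and the picture viewer there is one more tool, called after "Emit:" as name(argument=value, ...) on one line, values as JSON. jog_arm: Moves the arm, as the interface text tells. Its arguments: {"type":"object","properties":{"deltas":{"type":"array","items":{"type":"array"}},"squeeze":{"type":"number"}},"required":["deltas"]}

```bash
mkdir -p pics
python3 - <<'E'
from station import ctrl
import cv2
for n in("scene","top"):
    cv2.imwrite(f"pics/{n}0.png",ctrl.get_image(n)[:,:,::-1]); c=ctrl.get_calibration(n); print(n,c)
o=ctrl.get_obs();print(o,ctrl.hold_point_z)
E
```

```text
scene {'K': array([[493.01493847,   0.        , 311.56333541],
       [  0.        , 493.01493847, 235.18351416],
       [  0.        ,   0.        ,   1.        ]]), 'dist_coeffs': array([0.04816347, 0.        , 0.        , 0.        , 0.        ]), 'extrinsics': array([[-0.35004926,  0.93671151, -0.00608823,  0.19859937],
       [ 0.76585022,  0.28244377, -0.57766683, -0.42612942],
       [-0.53938758, -0.20687452, -0.81624994,  1.49407253],
       [ 0.        ,  0.        ,  0.        ,  1.        ]])}
top {'K': array([[585.46442133,   0.        , 327.63993792],
       [  0.        , 585.46442133, 238.62624696],
       [  0.        ,   0.        ,   1.        ]]), 'dist_coeffs': array([0.03490511, 0.        , 0.        , 0.        , 0.        ]), 'extrinsics': array([[-0.00794033, -0.99996251, -0.00345455,  0.01630681],
       [-0.97829498,  0.00848354, -0.20704339,  0.60915368],
       [ 0.20706494,  0.00173558, -0.97832566,  1.40759797],
       [ 0.        ,  0.        ,  0.        ,  1.        ]])}
{'t': 0.1, 'q': array([-1.22401440e+00,  5.33124759e-02,  1.61412891e+00,  1.82548796e-05,
        1.47599818e+00, -1.18993883e-01]), 'dq': array([-1.95951972e-05,  1.11875758e-04, -1.28817745e-03,  7.98674432e-04,
        2.67853810e-04,  7.09556702e-04]), 'effort': array([ 7.33581655e-04, -3.94904852e+01, -3.71362782e+01, -8.14129248e-05,
        3.85518040e-03, -3.77232112e-06]), 'tool_pos': array([ 0.28051749, -0.55789525,  0.23018914]), 'tool_rot': array([-3.05499528e+00, -7.24616597e-01,  3.01172633e-04]), 'contact_force': array([-0.43072282, -0.69466456,  0.30736048]), 'wrist_torque': array([0.01515449, 0.00576917, 0.08596898]), 'grip_force': 0.0, 'opening': 0.08528595570318008} 0.0187
```

View pics/top0.png

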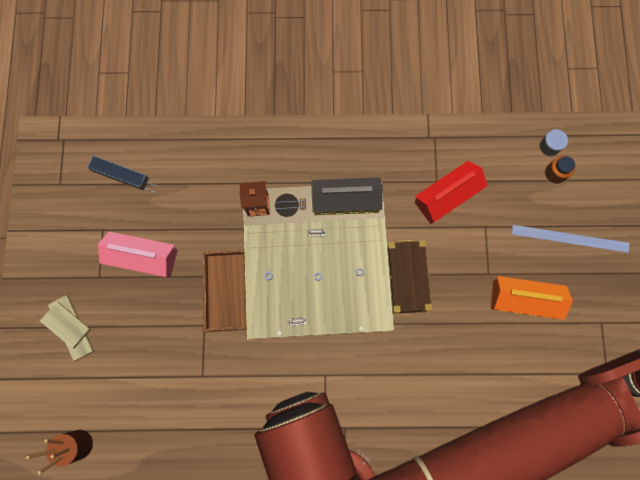

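View pics/scene0.png

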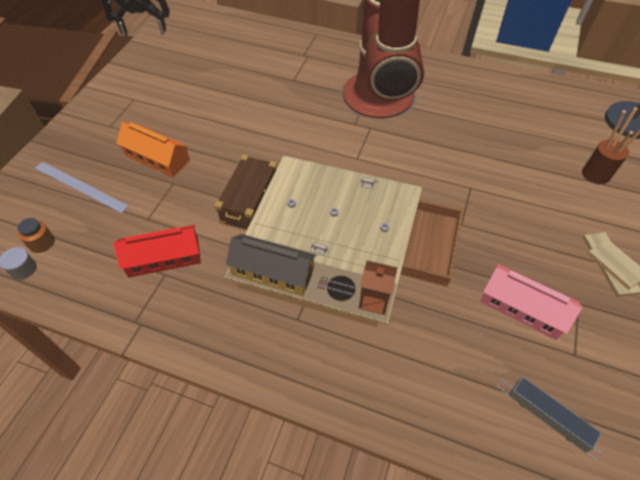

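```bash
cat > h.py <<'E'
from station import ctrl
import numpy as np, cv2
def ray(n,px,z):
    c=ctrl.get_calibration(n);R=c["extrinsics"][:3,:3];t=c["extrinsics"][:3,3]
    u=cv2.undistortPoints(np.array(px,float).reshape(-1,1,2),c["K"],c["dist_coeffs"])[:,0]
    d=np.c_[u,np.ones(len(u))]@R; o=-R.T@t
    return o+d*((z-o[2])/d[:,2])[:,None]
E
python3 - <<'E'
from h import *
np.set_printoptions(precision=4,suppress=True)
print("nuts top",ray("top",[(268,276),(318,277),(360,272)],.062))
print("nuts scene",ray("scene",[(384,227),(334,212),(291,203)],.062))
print("cows",ray("top",[(317,233),(297,321)],.07))
print("board corners front L,R, endseam L,R",ray("top",[(247,339),(393,331),(243,222),(386,217)],.055))
print("tray corners",ray("top",[(204,254),(206,331),(245,330)],.038))
im=cv2.imread("pics/top0.png")[170:350,195:435]
cv2.imwrite("pics/crop.png",cv2.resize(im,None,fx=3.3,fy=3.3,interpolation=cv2.INTER_CUBIC))
E
```

```text
nuts top [[ 0.5161  0.1601  0.062 ]
 [ 0.5125  0.0359  0.062 ]
 [ 0.5242 -0.0685  0.062 ]]
nuts scene [[ 0.5198  0.1597  0.062 ]
 [ 0.5181  0.0382  0.062 ]
 [ 0.5278 -0.0666  0.062 ]]
cows [[0.6226 0.0378 0.07  ]
 [0.4041 0.0873 0.07  ]]
board corners front L,R, endseam L,R [[ 0.3628  0.2098  0.055 ]
 [ 0.3791 -0.1466  0.055 ]
 [ 0.6562  0.2262  0.055 ]
 [ 0.6661 -0.1378  0.055 ]]
tray corners [[0.5775 0.3259 0.038 ]
 [0.384  0.3138 0.038 ]
 [0.3854 0.2176 0.038 ]]
```

View pics/crop.png

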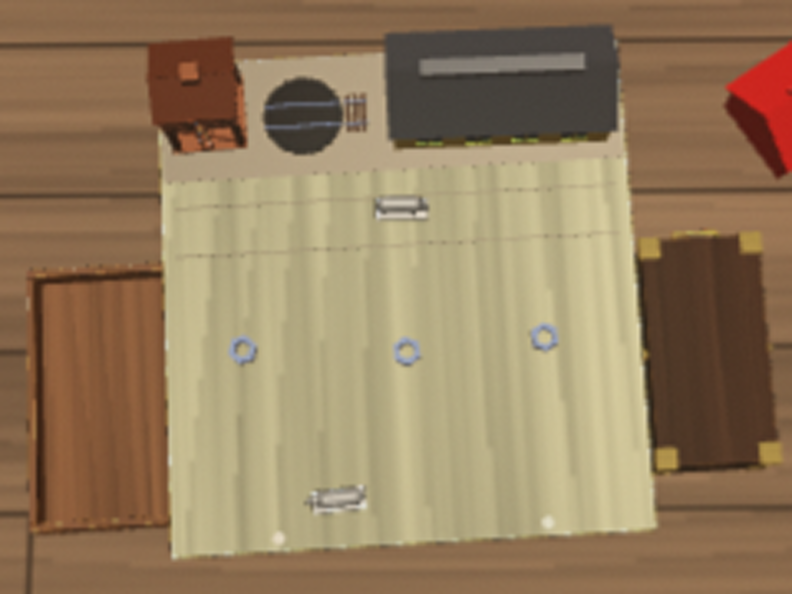

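Emit:
jog_arm(deltas=[[0.77,[0.3,0.85,-0.1],[0,0,0.37]],[0.77,[0.3,0.85,-0.1],[0,0,0.37]],[0.77,[0.3,0.85,-0.1],[0,0,0.37]],[0.77,[0.3,0.85,-0.1],[0,0,0.37]],[0.77,[0.3,0.85,-0.1],[0,0,0.37]],[0.77,[0.3,0.85,-0.1],[0,0,0.37]],[0.77,[0.3,0.85,-0.1],[0,0,0.37]],[0.77,[0.3,0.85,-0.1],[0,0,0.37]],[0.77,[0.3,0.85,-0.1],[0,0,0.37]],[0.77,[0.3,0.85,-0.1],[0,0,0.37]],[0.77,[0.3,0.85,-0.1],[0,0,0.37]],[0.77,[0.3,0.85,-0.1],[0,0,0.37]]], squeeze=20)

```text
t: 1.1
tool_pos: [0.4006, -0.2182, 0.1911]
tool_rot: [-2.157, -2.283, 0.0]
contact_force: [-0.0, -0.0, 0.7]
opening: 0.0099
grip_force: 0.0
```

Emit:
jog_arm(deltas=[[0.77,[0.29,0.84,0],[0,0,0]],[0.77,[0.29,0.84,0],[0,0,0]],[0.77,[0.29,0.84,0],[0,0,0]],[0.77,[0.29,0.84,0],[0,0,0]],[0.77,[0.29,0.84,0],[0,0,0]],[0.77,[0.29,0.84,0],[0,0,0]],[0.77,[0.29,0.84,0],[0,0,0]],[0.77,[0.29,0.84,0],[0,0,0]],[0.77,[0.29,0.84,0],[0,0,0]],[0.77,[0.29,0.84,0],[0,0,0]],[0.77,[0.29,0.84,-0.2],[0,0,0]],[0.77,[0.29,0.84,-0.2],[0,0,0]]])

```text
t: 2.1
tool_pos: [0.5197, 0.1168, 0.1133]
tool_rot: [2.155, 2.279, 0.008]
contact_force: [0.3, 0.1, -1.1]
opening: 0.0098
grip_force: 0.0
```

Emit:
jog_arm(deltas=[[0.77,[-0.005,0,-0.05],[0,0,0]],[0.77,[-0.005,0,-0.1],[0,0,0]],[0.77,[-0.005,0,-0.12],[0,0,0]],[0.77,[-0.005,0,-0.13],[0,0,0]],[0.77,[-0.005,0,-0.13],[0,0,0]],[0.77,[-0.005,0,-0.13],[0,0,0]]])

```text
t: 2.6
tool_pos: [0.5159, 0.1171, 0.0607]
tool_rot: [2.157, 2.282, 0.002]
contact_force: [0.3, -0.6, -0.1]
opening: 0.01
grip_force: 0.0
```

Run:
```python
from h import *
im=ctrl.get_image("scene")[:,:,::-1][140:320,200:480]
cv2.imwrite("pics/s1.png",cv2.resize(im,None,fx=2.8,fy=2.8,interpolation=cv2.INTER_CUBIC))
print(ctrl.get_obs()["tool_pos"])
```

```text
[0.51615389 0.11728288 0.06108228]
```

View pics/s1.png

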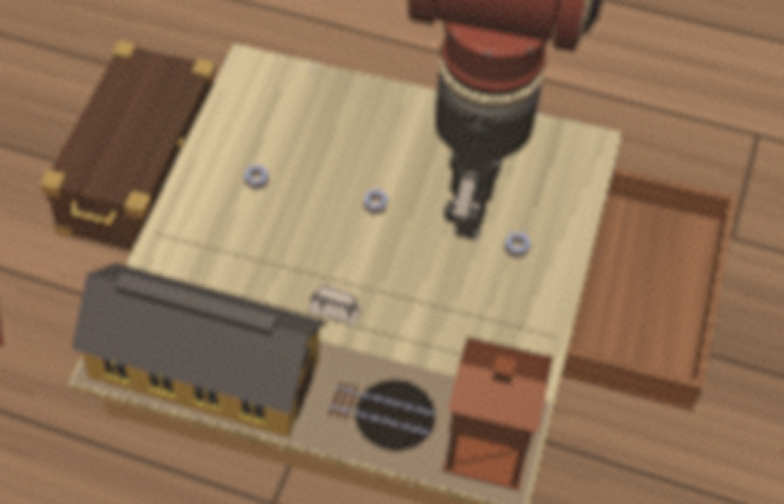

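Run:
```python
from h import *
c=ctrl.get_calibration("scene");e=c["extrinsics"]
P=np.array([[.516,.1173,.061],[.516,.16,.062],[.54,.1173,.061],[.492,.1173,.061]])
p=cv2.projectPoints(P,cv2.Rodrigues(e[:3,:3])[0],e[:3,3],c["K"],c["dist_coeffs"])[0][:,0]
print((p-[200,140])*2.8)
print(ray("scene",np.array([(517,243),(375,201),(256,176)])/2.8+[200,140],.062))
```

```text
[[466.61338504 226.51744629]
 [516.81405845 240.17644512]
 [458.08707344 248.55388572]
 [474.95452324 204.96934308]]
[[ 0.51871871  0.16091708  0.062     ]
 [ 0.51758783  0.03780303  0.062     ]
 [ 0.52705569 -0.06577189  0.062     ]]
```

Emit:
jog_arm(deltas=[[0.77,[0.005,0.02,-0.004],[0,0,0]],[0.77,[0.005,0.05,-0.004],[0,0,0]],[0.77,[0.005,0.08,-0.004],[0,0,0]],[0.77,[0.003,0.11,-0.004],[0,0,0]],[0.77,[0.002,0.14,-0.004],[0,0,0]],[0.77,[0,0.17,-0.004],[0,0,0]],[0.77,[-0.002,0.2,-0.004],[0,0,0]],[0.77,[-0.004,0.23,-0.004],[0,0,0]],[0.77,[-0.006,0.26,-0.004],[0,0,0]],[0.77,[-0.008,0.29,-0.004],[0,0,0]],[0.77,[-0.008,0.31,-0.004],[0,0,0]],[0.77,[-0.008,0.31,0.05],[0,0,0]]])

```text
t: 3.65
tool_pos: [0.508, 0.2422, 0.0749]
tool_rot: [-2.152, -2.282, 0.012]
contact_force: [-0.2, -0.3, -0.1]
opening: 0.0099
grip_force: 0.0
```

Emit:
jog_arm(deltas=[[0.77,[0.01,-0.1,0.2],[0,0,0]],[0.77,[0.01,-0.2,0.2],[0,0,0]],[0.77,[0.01,-0.3,0.2],[0,0,0]],[0.77,[0.01,-0.4,0.2],[0,0,0]],[0.77,[0.01,-0.5,0.2],[0,0,0]],[0.77,[0.01,-0.6,0.2],[0,0,0]],[0.77,[0.01,-0.61,0.2],[0,0,0]],[0.77,[0.01,-0.61,0.2],[0,0,0]]])

```text
t: 4.32
tool_pos: [0.5158, -0.0065, 0.1598]
tool_rot: [2.162, 2.277, -0.001]
contact_force: [1.3, 0.0, -0.7]
opening: 0.0101
grip_force: 0.0
```

Run:
```python
from h import *
im=ctrl.get_image("scene")[:,:,::-1][140:320,200:480]
cv2.imwrite("pics/s2.png",cv2.resize(im,None,fx=2.8,fy=2.8,interpolation=cv2.INTER_CUBIC))
print(ctrl.get_obs()["tool_pos"])
```

```text
[ 0.51567737 -0.00440978  0.15952677]
```

View pics/s2.png

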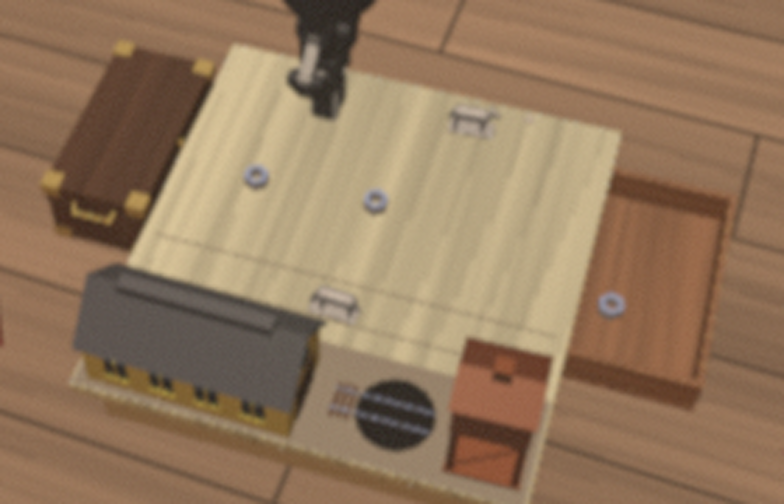

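Emit:
jog_arm(deltas=[[0.77,[0,-0.01,-0.1],[0,0,0]],[0.77,[0,-0.01,-0.18],[0,0,0]],[0.77,[0,-0.01,-0.23],[0,0,0]],[0.77,[0,-0.01,-0.25],[0,0,0]],[0.77,[0,-0.01,-0.25],[0,0,0]],[0.77,[0,0.01,-0.25],[0,0,0]],[0.77,[0,0.04,-0.25],[0,0,0]],[0.77,[0,0.07,-0.25],[0,0,0]],[0.77,[0,0.1,-0.25],[0,0,0]],[0.77,[-0.003,0.13,-0.25],[0,0,0]],[0.77,[-0.006,0.16,-0.25],[0,0,0]],[0.77,[-0.009,0.19,-0.25],[0,0,0]]])

```text
t: 5.37
tool_pos: [0.5118, 0.0752, 0.0595]
tool_rot: [2.156, 2.285, 0.0]
contact_force: [0.1, -0.0, 0.8]
opening: 0.0097
grip_force: 0.2
```

Emit:
jog_arm(deltas=[[0.77,[-0.003,0.03,0],[0,0,0]],[0.77,[-0.006,0.06,0],[0,0,0]],[0.77,[-0.009,0.09,0],[0,0,0]],[0.77,[-0.012,0.12,0],[0,0,0]],[0.77,[-0.015,0.15,0],[0,0,0]],[0.77,[-0.018,0.19,0],[0,0,0]],[0.77,[-0.021,0.23,0],[0,0,0]],[0.77,[-0.024,0.27,0],[0,0,0]],[0.77,[-0.027,0.31,0],[0,0,0]],[0.77,[-0.03,0.35,0],[0,0,0]],[0.77,[-0.03,0.39,0],[0,0,0]],[0.77,[-0.03,0.42,0],[0,0,0]]])

```text
t: 6.37
tool_pos: [0.4995, 0.2433, 0.0592]
tool_rot: [-2.156, -2.285, -0.0]
contact_force: [-0.2, -0.6, 0.5]
opening: 0.0096
grip_force: 0.0
```

Emit:
jog_arm(deltas=[[0.77,[0,0,0.1],[0,0,0]],[0.77,[0,0,0.2],[0,0,0]],[0.77,[0.067,-0.1,0.25],[0,0,0]],[0.77,[0.067,-0.2,0.25],[0,0,0]],[0.77,[0.067,-0.3,0.25],[0,0,0]],[0.77,[0.067,-0.4,0.25],[0,0,0]],[0.77,[0.067,-0.5,0.25],[0,0,0]],[0.77,[0.067,-0.6,0.25],[0,0,0]],[0.77,[0.067,-0.7,0.25],[0,0,0]],[0.77,[0.067,-0.8,0.25],[0,0,0]],[0.77,[0.067,-0.88,0.25],[0,0,0]],[0.77,[0.067,-0.88,0.25],[0,0,0]]])

```text
t: 7.37
tool_pos: [0.5267, -0.1151, 0.1596]
tool_rot: [2.162, 2.276, -0.002]
contact_force: [0.1, 0.8, -0.1]
opening: 0.0097
grip_force: 0.0
```

Run:
```python
from h import *
im=ctrl.get_image("scene")[:,:,::-1][140:320,200:480]
cv2.imwrite("pics/s3.png",cv2.resize(im,None,fx=2.8,fy=2.8,interpolation=cv2.INTER_CUBIC))
print(ctrl.get_obs()["tool_pos"])
```

```text
[ 0.5267359  -0.11262006  0.15934537]
```

View pics/s3.png

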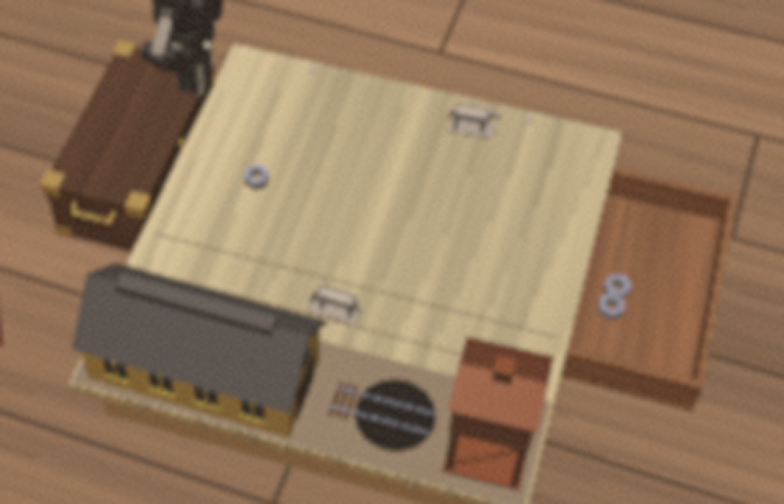

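Emit:
jog_arm(deltas=[[0.77,[0,0,-0.1],[0,0,0]],[0.77,[0,0,-0.18],[0,0,0]],[0.77,[0,0,-0.23],[0,0,0]],[0.77,[0,0,-0.25],[0,0,0]],[0.77,[0,0,-0.25],[0,0,0]],[0.77,[0,0.02,-0.25],[0,0,0]],[0.77,[0,0.05,-0.25],[0,0,0]],[0.77,[-0.001,0.08,-0.25],[0,0,0]],[0.77,[-0.003,0.11,-0.25],[0,0,0]],[0.77,[-0.006,0.14,-0.25],[0,0,0]],[0.77,[-0.009,0.17,-0.25],[0,0,0]],[0.77,[-0.012,0.2,-0.25],[0,0,0]]])

```text
t: 8.42
tool_pos: [0.5218, -0.0289, 0.0595]
tool_rot: [2.156, 2.285, 0.0]
contact_force: [0.2, -0.2, 0.9]
opening: 0.01
grip_force: 0.1
```

Emit:
jog_arm(deltas=[[0.77,[-0.003,0.03,0],[0,0,0]],[0.77,[-0.006,0.06,0],[0,0,0]],[0.77,[-0.009,0.09,0],[0,0,0]],[0.77,[-0.012,0.12,0],[0,0,0]],[0.77,[-0.015,0.15,0],[0,0,0]],[0.77,[-0.018,0.18,0],[0,0,0]],[0.77,[-0.021,0.21,0],[0,0,0]],[0.77,[-0.024,0.24,0],[0,0,0]],[0.77,[-0.027,0.27,0],[0,0,0]],[0.77,[-0.03,0.3,0],[0,0,0]],[0.77,[-0.033,0.33,0],[0,0,0]],[0.77,[-0.036,0.36,0],[0,0,0]]])

```text
t: 9.42
tool_pos: [0.5073, 0.1148, 0.0593]
tool_rot: [-2.157, -2.284, 0.0]
contact_force: [-0.7, -0.4, 0.6]
opening: 0.0097
grip_force: 0.1
```

Emit:
jog_arm(deltas=[[0.77,[-0.003,0.03,0],[0,0,0]],[0.77,[-0.006,0.06,0],[0,0,0]],[0.77,[-0.009,0.09,0],[0,0,0]],[0.77,[-0.012,0.12,0],[0,0,0]],[0.77,[-0.015,0.15,0],[0,0,0]],[0.77,[-0.018,0.19,0],[0,0,0]],[0.77,[-0.021,0.23,0],[0,0,0]],[0.77,[-0.024,0.27,0],[0,0,0]],[0.77,[-0.027,0.31,0],[0,0,0]],[0.77,[-0.03,0.34,0],[0,0,0]],[0.77,[-0.03,0.34,0],[0,0,0]],[0.77,[-0.03,0.34,0.1],[0,0,0]]])

```text
t: 10.42
tool_pos: [0.4893, 0.248, 0.0909]
tool_rot: [-2.15, -2.28, 0.024]
contact_force: [0.5, -1.4, -0.2]
opening: 0.0099
grip_force: 0.0
```

Emit:
jog_arm(deltas=[[0.77,[0,0,0.1],[0,0,0]],[0.77,[-0.1,-0.1,0.2],[0,0,0]],[0.77,[-0.1,-0.2,0.3],[0,0,0]],[0.77,[-0.1,-0.3,0.3],[0,0,0]],[0.77,[-0.1,-0.4,0.3],[0,0,0]],[0.77,[-0.1,-0.4,0.3],[0,0,0]],[0.77,[-0.1,-0.4,0.3],[0,0,0]]])

```text
t: 11.0
tool_pos: [0.456, 0.0855, 0.2211]
tool_rot: [2.161, 2.275, 0.001]
contact_force: [0.4, -0.4, -0.9]
opening: 0.0095
grip_force: 0.0
```

Run:
```python
from h import *
im=ctrl.get_image("scene")[:,:,::-1][140:320,200:480]
cv2.imwrite("pics/s4.png",cv2.resize(im,None,fx=2.8,fy=2.8,interpolation=cv2.INTER_CUBIC))
print(ctrl.get_obs()["tool_pos"])
```

```text
[0.45581486 0.08732301 0.22032293]
```

View pics/s4.png

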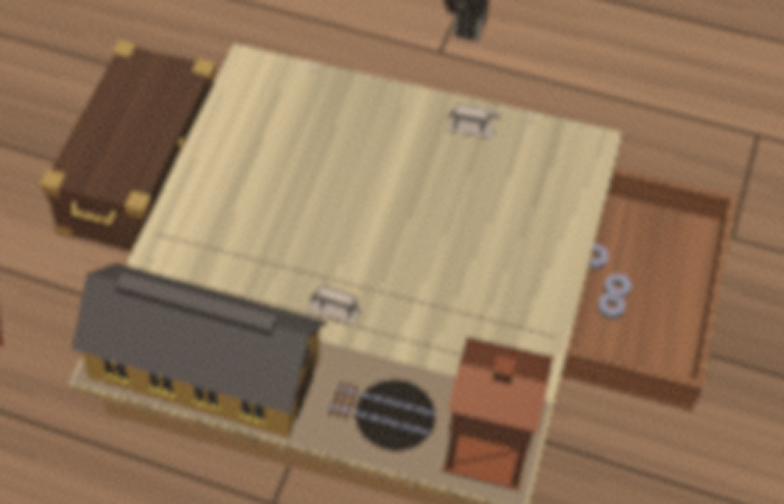

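Run:
```python
from h import *
im=ctrl.get_image("top")[:,:,::-1][240:340,195:265]
a=cv2.resize(im,None,fx=5.8,fy=5.8,interpolation=cv2.INTER_CUBIC)
s=ctrl.get_image("scene")[:,:,::-1][195:290,395:465]
b=cv2.resize(s,(400,580),interpolation=cv2.INTER_CUBIC)
cv2.imwrite("pics/t4.png",np.hstack([a[:580,:400],b]))
print(ray("scene",np.array([(598,256),(618,286)])/2.8+[200,140],.014))
```

```text
[[0.47227876 0.22497519 0.014     ]
 [0.49687952 0.24806376 0.014     ]]
```

View pics/t4.png

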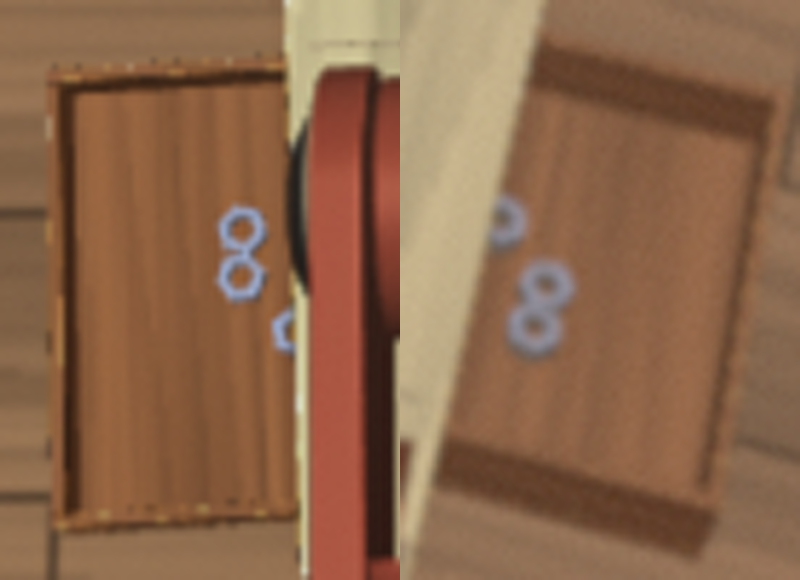

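All three nuts lie flat in the tray. In the left half (top camera) they are at (241,228), (241,276) and (287,330), the last partly hidden by the overhang. The cows, chest, shed and tower look unmoved, and the arm is clear.

```bash
python3 -c "
from station import ctrl
print(ctrl.finish_job())"
```

```text
the job is handed in; nothing more can be done
None
```

I swept all three nuts along the baseboard and off its end into the parts tray, and handed the job in at about 11 s. In the last pictures all three lie flat in the tray and nothing else looks moved; the hand-in returned no verdict.

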